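# Slide the file case into its bay behind the stake

### The arm

A 6-joint arm with a two-finger parallel gripper is mounted at the origin on the work surface. World frame = base frame: x ahead of the robot, y to its left, z up, the work surface at z = 0. Lengths are in m, angles in degrees, forces in N, time in s.
With the tool pointing down it reaches from about 0.4 to 0.825 m from the base axis. Payload 7 kg.
Tool frame: the origin (TCP) lies on the centre line of the jaws, within the pads' length; the fingertips stand 8 mm ahead of it and the grasp point (between the pads) lies 11 mm behind it (r.tcp_to_tips is the distance from the TCP to the fingertips, in m); z points along the fingers, y is the direction in which the jaws open and shut (so a half turn about z gives the same grasp; the last joint's range is limited). The gripper opens to 88 mm and grips with 3 to 60 N. Pads are 19 mm wide; open, the fingers measure 130 mm over their backs; the gripper's body (78 mm by 193 mm) begins 47 mm behind the grasp point.
Start: joints at [16.507, 20.546, 0.682, 0, -70.136, -16.507], TCP at [0.675, -0, 0.235] pointing down, gripper open.
Joint ranges: [-176.03, 176.03], [-82.01, 121.73], [-58.28, 71.71], [-173.87, 95.51], [-174.79, -0.11], [-173.66, 173.66]. Speed limits (degrees/s): [136.94, 136.94, 172.46, 180, 180, 180].

### API

Orientations are given as [roll, pitch, yaw] about the fixed x, y, z axes, in that order (R = Rz(yaw) Ry(pitch) Rx(roll)).
In Python, from plant import r gives the robot as it stands.
- The arm moves only by the tool drive_tool, never from a script. Its argument "plan" is text: rows parted by semicolons, each of 4 numbers parted by spaces: the shift along the tool's x, y, z in cm, then the turn about the tool's z in rad. A call has 1 to 8 rows; each row is the pose to reach, as a shift and turn from the pose commanded when the call began, along the tool's axes at that moment; what a row does not reach only later rows make up. A row lasts 1/8 s, in which the tool goes at most 62.5 mm and 10.7 degrees, less where a joint would pass 70% of its speed; a pose out of reach is approached as far as the arm can. A call with a gripper value outside its range is refused whole. "fingers" is the closure, from -1 (fully open) to 1 (shut), set as the call begins (left out, the last holds). The fingers move at their own pace and stop on an object; "squeeze" is the grip in N (left out, the last holds). Time passes only in rows, so rows that repeat a pose let the fingers close. It gives the time, the measured TCP pose, the force and the opening at its end, in the units of the state.
- r.get_state(): the state, without advancing time (a new reading comes with each control period).
- r.capture(name): name is "scene" or "side" or "wrist"; returns a dict with "frame" (480x640x3 uint8, red, green, blue), "fovy" (degrees; the focal length in pixels is half the picture's height over the tangent of half this angle, whatever the lens; pixels are square), "cx", "cy" (the principal point, pixels), "rvec" (rotation vector, rad) and "tvec" (3), from world to camera coordinates, as OpenCV has them. Camera axes: x right, y down, z forward; pixel columns grow to the right and rows downward; lengths in m; the calibration is good to about 2 mm. A picture is of the moment at which its call begins. There is no depth.
- r.close_job(): hands the job in, once; it reports no verdict.
The state is a dict: "time_s": time; "joints": joint angles; "qd": joint speeds; "joint_torque": joint torques, N m; "tcp_pos": TCP position; "eef_rot": TCP orientation; "contact_force": force on the tool from outside, world axes, zero at the start; "moment": the same for the moment, N m; "gripper_width": finger opening in m.
Only numpy, scipy, OpenCV 4.12 (cv2) and the standard library are available. Lean on these libraries where they do the work, as an engineer would, in place of code of your own. Each camera call takes 0.05 s, during which the arm holds its last target. There are 200 camera calls.

### The job

Put the long wooden file case away in the three-sided bay along the front of the tool caddy. The steel stake blocks the way straight in, so with closed fingertips push the end on the stake's side into the bay behind the stake first, then push the other end in past the cheek, until the case lies flat and square against the back of the bay. Only push it along the bench, never pinch, lift or tip it, and leave the flux jar, ring clamp and findings tray where they are.

Things in the scene. Friction and masses are not known exactly. Their poses are not given: they have to be found in the camera images.
- file_case: Loose closed case for hand files, pale wood, red sliding lid, 260 long (its x) x 30 wide (its y) x 28 mm high, 0.2 to 0.45 kg, lid up on the bench; origin at the centre of its underside. Slides with ordinary wood-on-paint friction; may go in either way round. Starts between the robot and the bay, within about 15 degrees of parallel to it.
- case_end_a (a point): Middle of the lower edge of the case's +x end face (130 mm from its origin; end with the round thumb notch in the lid).
- case_end_b (a point): Middle of the lower edge of the case's -x end face (130 mm from its origin).
- caddy: Fixed hardwood tool caddy: a block 304 long (its y) x 60 deep x 34 mm high with short steel punches (tops 68 mm above the bench, 42 mm behind the block's front face) and at each end a cheek reaching 62 mm forward, 12 thick, 32 high. Origin: bench level, middle of the block's front face, which is the bay's back. +x points into the block, away from the robot; z up.
- bay_mouth (a point): Middle of the bay's open mouth at bench level, at x = -62 mm, y = 0 of the caddy. The bay is the space before the block: 280 mm long between the cheeks' inner faces (y = +-140 mm of the caddy), 62 mm deep from mouth to back, the bench top as its floor, no roof, open towards the robot.
- stake: Fixed steel doming stake in a bench socket: round shank 26 mm diameter up to 32 mm, mushroom head 32 mm diameter, 52 mm high in all; origin at the foot on its axis. It stands 8 to 13 mm in front of the bay's mouth line, 80 to 100 mm left or right of the bay's middle. On the other side is a second, empty socket, flush with the bench: no obstacle.
- flux_jar: Loose amber jar with black cap, 54 mm diameter, 70 mm high, upright; origin at the centre of its base. Bystander, to be left alone.
- ring_clamp: Loose wooden ring clamp lying on the bench, about 137 x 28 x 18 mm, long along its x axis; origin on its underside near the middle. Bystander, to be left alone.
- findings_tray: Loose open blue plastic tray with small compartments, 60 x 90 x 18 mm; origin at the centre of its underside. Bystander, to be left alone.
Mind the look-alikes: they are no part of the job. What is shaped like the stake but green or purple is not meant.

How it is judged (in metres and radians):
On the way:
1. the end of the case on the stake's side is in the bay behind the stake while the other end is still outside the mouth (((y of stake in the frame of caddy above 0 m and y of case_end_a in the frame of caddy above 0.105 m and x of case_end_a in the frame of caddy above -0.05 m and x of case_end_b in the frame of caddy below -0.062 m) or (y of stake in the frame of caddy below 0 m and y of case_end_a in the frame of caddy below -0.105 m and x of case_end_a in the frame of caddy above -0.05 m and x of case_end_b in the frame of caddy below -0.062 m) or (y of stake in the frame of caddy above 0 m and y of case_end_b in the frame of caddy above 0.105 m and x of case_end_b in the frame of caddy above -0.05 m and x of case_end_a in the frame of caddy below -0.062 m) or (y of stake in the frame of caddy below 0 m and y of case_end_b in the frame of caddy below -0.105 m and x of case_end_b in the frame of caddy above -0.05 m and x of case_end_a in the frame of caddy below -0.062 m))), for 0.1 s.
At the end, for the whole second after the job is handed in: The case lies flat on the bench between the cheeks, its back side within 7 mm of the bay's back face at both ends and within 0.05 rad of parallel to it, at rest; the three bystanders are within 15 mm of where they began (x of case_end_a in the frame of caddy between -0.022 and -0.01 m and y of case_end_a in the frame of caddy between -0.141 and 0.141 m and x of case_end_b in the frame of caddy between -0.022 and -0.01 m and y of case_end_b in the frame of caddy between -0.141 and 0.141 m and angle between the x axis of file_case and the y axis of caddy, either way round below 0.05 rad and height (world z) of file_case below 0.004 m and angle between file_case's own z axis and vertical below 0.05 rad and linear speed of file_case below 0.01 m/s and distance of each of flux_jar, ring_clamp, findings_tray from where it was at the start of the episode below 0.015 m); the robot touches nothing.
It fails at once if the case is lifted (more than 10 mm) or tipped (more than 0.2 rad) (height (world z) of file_case above 0.01 m or angle between file_case's own z axis and vertical above 0.2 rad).
It fails at once if the case is pinched between the fingers (contact force between the fingers and file_case above 10 N and x of the grasp point in the frame of file_case between -0.13 and 0.13 m and y of the grasp point in the frame of file_case between -0.01 and 0.01 m and z of the grasp point in the frame of file_case between -0.01 and 0.044 m).
It fails at once if a bystander is pushed more than 15 mm or knocked over (distance of any of flux_jar, ring_clamp, findings_tray from where it was at the start of the episode above 0.015 m or angle between flux_jar's own z axis and vertical above 0.3 rad).
It also fails if it takes over 72 s, if anything falls off the work surface, if the arm or the gripper's body presses on something with over 40 N, if the wrist force passes 120 N, or if a joint passes its speed limit or range.

## Working session

There is one attempt and no reset: what is moved stays moved. The work goes in short steps, Python scripts to look and compute and a tool call to move; the robot and the scene stay as the last step left them, time stands still between calls to the robot, and variables do not carry over. Pictures are saved under pics/ and viewed, about 8 in all and at most 12, crops included, and the job is handed in when it is done.

Besides the shell and the picture viewer there is one more tool, called after "Emit:" by a JSON object that holds its "name" and its "arguments", one argument or row to a line. drive_tool: Moves the arm, as the interface text tells. Its arguments: {"type":"object","properties":{"plan":{"type":"string"},"fingers":{"type":"number"},"squeeze":{"type":"number"}},"required":["plan"]}

```bash
mkdir -p pics; cat > h.py <<'E'
import numpy as np, cv2
from plant import r
def cap(n,f):
    c=r.capture(n); cv2.imwrite('pics/'+f,c['frame'][:,:,::-1]); np.save('pics/'+f+'.npy',{k:c[k] for k in c if k!='frame'},allow_pickle=True); return c
def load(f): return np.load('pics/'+f+'.npy',allow_pickle=True).item()
def ray(c,u,v,z=0.):
    R=cv2.Rodrigues(np.array(c['rvec'],float))[0]; t=np.array(c['tvec'],float); f=240/np.tan(np.radians(c['fovy'])/2)
    d=R.T@np.array([(u-c['cx'])/f,(v-c['cy'])/f,1]); o=-R.T@t
    return o+d*(z-o[2])/d[2]
def proj(c,p):
    R=cv2.Rodrigues(np.array(c['rvec'],float))[0]; f=240/np.tan(np.radians(c['fovy'])/2)
    q=R@np.array(p,float)+np.array(c['tvec'],float); return np.array([f*q[0]/q[2]+c['cx'],f*q[1]/q[2]+c['cy']])
E
python3 - <<'E'
from h import *
for n in('scene','side','wrist'):
    c=cap(n,n+'0.png'); print(n,c['fovy'],c['cx'],c['cy'],-cv2.Rodrigues(np.array(c['rvec'],float))[0].T@np.array(c['tvec']))
print(r.get_state())
E
```

```text
scene 42.668716966184554 317.252583621446 237.59338992305575 [1.35470773 0.65647912 0.9268186 ]
side 47.184422766468565 324.2159857982088 237.19982726837299 [ 0.40844129 -1.0473888   0.91766489]
wrist 62.770254075579714 319.0310718458694 245.02054874796335 [ 0.6749882  -0.07894041  0.38316232]
{'time_s': 0.15, 'joints': array([ 1.65078495e+01,  2.05821550e+01,  6.47157062e-01, -1.47201748e-02,
       -7.01358219e+01, -1.65073583e+01]), 'qd': array([-0.02526749, -0.0978073 ,  0.20650276, -0.08581418,  0.01979713,
       -0.01020178]), 'joint_torque': array([ 1.39394037e-04, -5.83274567e+01,  2.93289685e+01,  7.00122759e+00,
        8.75052094e-03, -9.76538854e-05]), 'tcp_pos': array([ 6.74651193e-01, -1.11295029e-05,  2.33846083e-01]), 'eef_rot': array([ 1.79928167e+02, -6.85502579e-03, -9.00045149e+01]), 'contact_force': array([ 0.00859356, -0.06823786,  0.29208624]), 'moment': array([0.01055259, 0.00933463, 0.07389296]), 'gripper_width': 0.08790780276114855}
```

View pics/scene0.png

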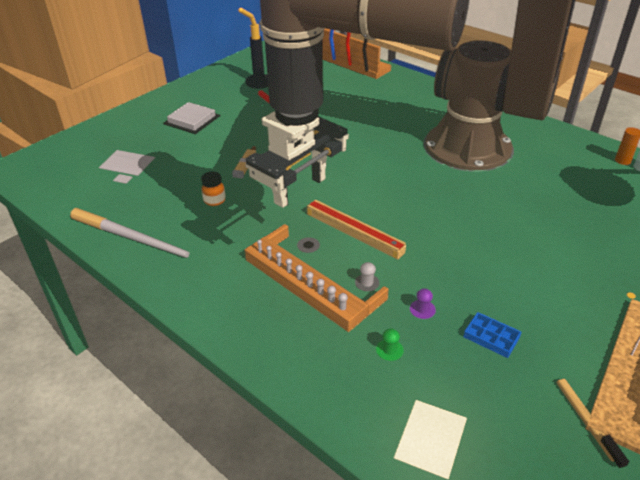

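View pics/side0.png

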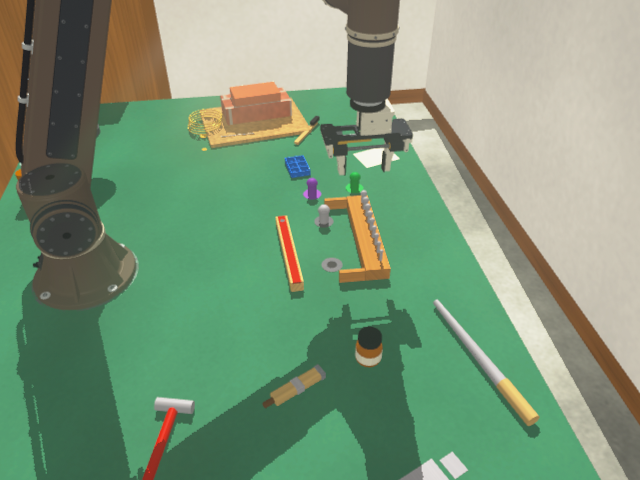

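Scene: caddy spans about (247,250)–(385,300), the steel stake is at (367,285), and the case runs (308,207)–(404,250). In the side view the stake is at (323,222), on the caddy's +y half, and the jar is at (369,345). I'll enlarge both.

```bash
python3 - <<'E'
import cv2
a=cv2.imread('pics/scene0.png')[190:340,230:430]; cv2.imwrite('pics/c1.png',cv2.resize(a,None,fx=4,fy=4,interpolation=cv2.INTER_CUBIC))
a=cv2.imread('pics/side0.png')[170:310,250:410]; cv2.imwrite('pics/c2.png',cv2.resize(a,None,fx=4,fy=4,interpolation=cv2.INTER_CUBIC))
E
```

```text
(no output)
```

View pics/c1.png

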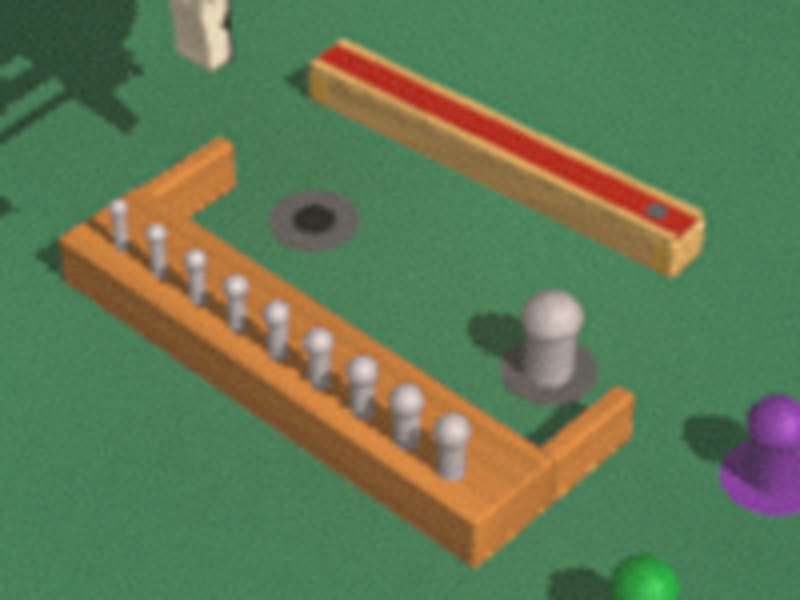

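View pics/c2.png

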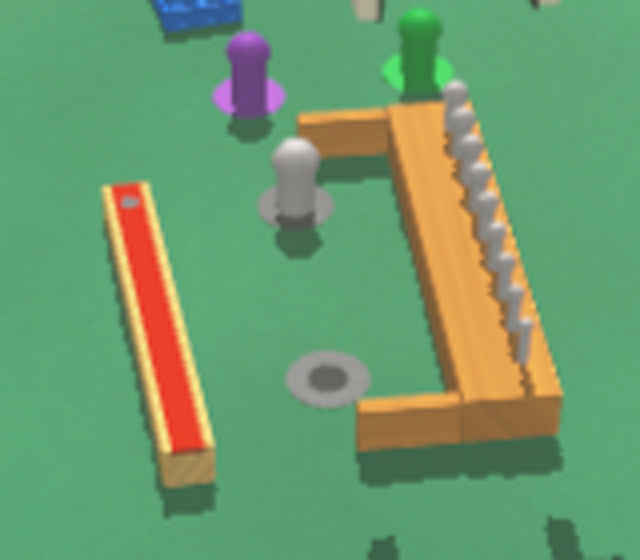

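```bash
python3 - <<'E'
from h import *
from scipy.optimize import least_squares
S=load('scene0.png');D=load('side0.png')
s=lambda x,y:(S,230+x/4,190+y/4); d=lambda x,y:(D,250+x/4,170+y/4)
def fit(obs,x0):
    def f(p):
        c,q=np.cos(p[2]),np.sin(p[2]); o=[]
        for (cam,u,v),m in obs: o+=list(proj(cam,[p[0]+c*m[0]-q*m[1],p[1]+q*m[0]+c*m[1],m[2]])-[u,v])
        return np.array(o)
    k=least_squares(f,x0,loss='soft_l1'); print(np.round(k.x,4),'deg',np.degrees(k.x[2]).round(2)); print(f(k.x).reshape(-1,2).round(1).tolist()); return k.x
H=.034;h=.032
cad=fit([(s(60,240),(.06,-.152,H)),(s(475,530),(.06,.152,H)),(s(553,462),(0,.152,H)),(s(633,396),(-.062,.152,h)),(s(618,388),(-.062,.14,h)),(s(222,138),(-.062,-.152,h)),(s(235,148),(-.062,-.14,h)),
 (d(388,107),(0,.152,H)),(d(462,402),(0,-.152,H)),(d(558,398),(.06,-.152,H)),(d(298,117),(-.062,.152,h)),(d(357,402),(-.062,-.152,h))],[.75,0,0])
# case: x axis along +y => yaw~90
z=.028
ca=fit([(s(343,40),(-.13,.015,z)),(s(312,65),(-.13,-.015,z)),(s(703,213),(.13,.015,z)),(s(675,242),(.13,-.015,z)),
 (d(103,187),(.13,.015,z)),(d(150,183),(.13,-.015,z)),(d(212,448),(-.13,-.015,z)),(d(163,458),(-.13,.015,z))],[.65,0,1.57])
st=[ray(*s(550,368)),ray(*s(553,292),.052),ray(*d(297,204)),ray(*d(295,140),.052)]; print(np.round(st,4))
c,q=np.cos(cad[2]),np.sin(cad[2]);R=np.array([[c,q],[-q,c]])
tc=lambda p:R@(np.array(p)[:2]-cad[:2])
for p in st: print('stake in caddy',tc(p).round(4))
for m in(.13,-.13): print('end',tc(ca[:2]+m*np.array([np.cos(ca[2]),np.sin(ca[2])])).round(4))
print('case yaw rel',np.degrees(ca[2]-cad[2]))
np.save('cad.npy',cad);np.save('case.npy',ca)
print('jar',ray(D,369,360),'tray',ray(D,297,168,.018))
E
```

```text
[ 0.6692  0.0263 -0.0535] deg -3.06
[[-0.3, -1.0], [-0.4, -0.5], [0.6, -0.3], [0.6, 0.4], [-0.2, -0.5], [-0.1, -0.9], [0.3, -1.1], [0.3, -1.5], [0.0, -1.1], [1.1, -1.9], [0.7, -2.0], [0.2, 1.4]]
[ 0.4922 -0.0057  1.6028] deg 91.83
[[-0.7, -1.3], [-1.0, -1.6], [0.2, -0.2], [-0.4, -0.3], [0.3, -1.0], [-0.3, -1.3], [0.2, -0.9], [-0.4, -1.7]]
[[ 0.6007  0.1169 -0.    ]
 [ 0.5981  0.1145  0.052 ]
 [ 0.6023  0.1164  0.    ]
 [ 0.6012  0.1191  0.052 ]]
stake in caddy [-0.0733  0.0869]
stake in caddy [-0.0758  0.0843]
stake in caddy [-0.0717  0.0864]
stake in caddy [-0.0729  0.0891]
end [-0.1862  0.0882]
end [-0.164  -0.1709]
case yaw rel 94.89760439614759
jar [ 0.61780704 -0.35916173  0.        ] tray [0.55926273 0.36480792 0.018     ]
```

Emit:
{"name": "drive_tool", "arguments": {
  "plan": "-10.5 22.5 8 -1.54;-10.5 22.5 8 -1.54;-10.5 22.5 8 -1.54;-10.5 22.5 8 -1.54;-10.5 22.5 8 -1.54;-10.5 22.5 8 -1.54;-10.5 22.5 8 -1.54;-10.5 22.5 8 -1.54",
  "fingers": 1
}}

```text
time_s: 1.15
tcp_pos: [0.4498, 0.105, 0.1545]
eef_rot: [-180.0, 0.0, -3.7]
contact_force: [-0.7, -0.3, -0.8]
gripper_width: 0.0134
```

```bash
cat >> h.py <<'E'
cad=np.load('cad.npy')
def w(p): c,s=np.cos(cad[2]),np.sin(cad[2]); return cad[:2]+np.array([c*p[0]-s*p[1],s*p[0]+c*p[1]])
def goal(p,z,yaw):  # caddy xy (m), TCP z, caddy yaw deg -> tool shift cm, turn rad
    s=r.get_state(); y=np.radians(s['eef_rot'][2]); d=np.r_[w(p),z]-s['tcp_pos']
    c,q=np.cos(y),np.sin(y); t=(np.radians(yaw)+cad[2]-y+np.pi)%(2*np.pi)-np.pi
    print('shift',np.round([100*(c*d[0]+q*d[1]),100*(q*d[0]-c*d[1]),-100*d[2]],2),'turn',round(-t,3))
def tool():
    s=r.get_state();c,q=np.cos(cad[2]),np.sin(cad[2]);d=s['tcp_pos'][:2]-cad[:2]
    print('t',s['time_s'],'tool caddy mm',np.round([1e3*(c*d[0]+q*d[1]),1e3*(-q*d[0]+c*d[1]),1e3*s['tcp_pos'][2]],1),'yaw',round(s['eef_rot'][2]-np.degrees(cad[2]),1),'F',s['contact_force'].round(1))
E
python3 - <<'E'
from h import *
tool(); print(r.get_state()['eef_rot'],r.get_state()['joints'].round(0)); goal((-.215,.07),.016,5)
print('clamp',ray(load('side0.png'),295,387))
E
```

```text
t 1.15 tool caddy mm [-223.4   66.9  154.5] yaw -0.6 F [-0.7 -0.3 -0.8]
[-1.79999012e+02  6.32655845e-03 -3.68709738e+00] [ 38.   4. -32.  -0. -54.  49.]
shift [ 0.83 -0.32 13.85] turn -0.098
clamp [ 0.45905416 -0.40010187  0.        ]
```

Emit:
{"name": "drive_tool", "arguments": {
  "plan": "0 -0.3 5 -0.1;0 -0.3 10 -0.1;0 -0.3 12.5 -0.1;0 -0.3 13.8 -0.1;0 -0.3 13.8 -0.1"
}}

```text
time_s: 1.78
tcp_pos: [0.45, 0.1078, 0.0162]
eef_rot: [180.0, 0.1, 1.7]
contact_force: [1.0, -0.4, 0.8]
gripper_width: 0.0006
```

Emit:
{"name": "drive_tool", "arguments": {
  "plan": "0.8 0 0 0;1.5 0 0 0;2.2 0 0 0;2.9 0 0 0.03;3.6 0 0 0.06;4.3 0 0 0.09;5.0 0 0 0.12;5.0 0 0 0.12"
}}

```text
time_s: 2.78
tcp_pos: [0.5009, 0.1095, 0.0165]
eef_rot: [-180.0, -0.0, -5.3]
contact_force: [-1.2, -0.2, -0.1]
gripper_width: 0.0008
```

```bash
python3 - <<'E'
from h import *
tool()
c=cap('scene','s1.png')['frame'][190:340,230:430]; cv2.imwrite('pics/c3.png',cv2.resize(c[:,:,::-1],None,fx=4,fy=4,interpolation=2))
E
```

```text
t 2.775 tool caddy mm [-172.6   74.1   16.5] yaw -2.2 F [-1.2 -0.2 -0.1]
```

View pics/c3.png

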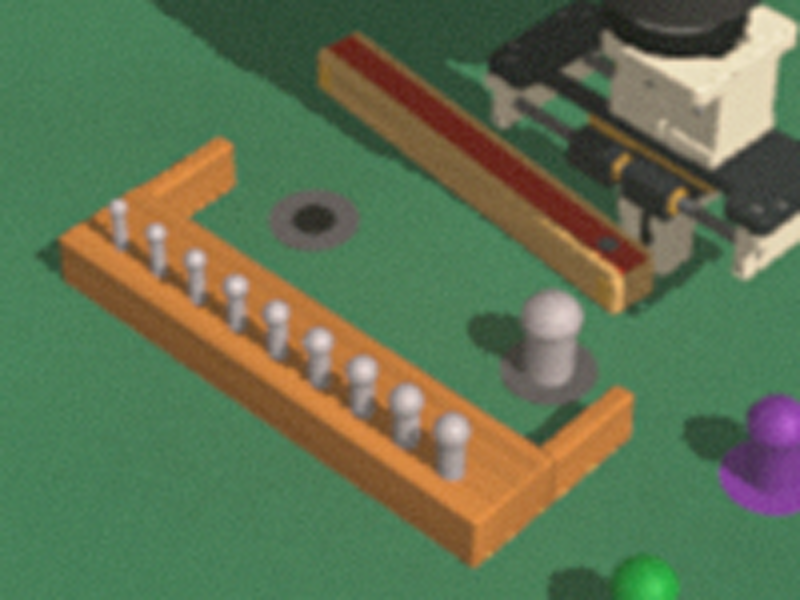

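The case has rotated, with end a now at about (630,285) in the crop, just ahead of the stake. I'll track the red lid automatically from here.

```bash
cat >> h.py <<'E'
def lid(cam,fr):
    h=cv2.cvtColor(fr,cv2.COLOR_RGB2HSV); m=(((h[...,0]<6)|(h[...,0]>174))&(h[...,1]>170)&(h[...,2]>50)).astype(np.uint8)
    v,u=np.nonzero(m); P=np.array([ray(cam,a,b,.028)[:2] for a,b in zip(u,v)])
    c0,s0=np.cos(cad[2]),np.sin(cad[2]); P=(P-cad[:2])@np.array([[c0,-s0],[s0,c0]])
    P=P[(P[:,0]>-.32)&(P[:,0]<.03)&(abs(P[:,1])<.3)]
    (cx,cy),_,_=R=cv2.minAreaRect((P*1000).astype(np.float32)); b=cv2.boxPoints(R); b=b[np.argsort(b[:,1])]
    B,A=b[:2].mean(0),b[2:].mean(0); d=A-B; L=np.hypot(*d)
    d/=L
    # robust axis
    vx,vy,x0,y0=cv2.fitLine((P*1000).astype(np.float32),cv2.DIST_HUBER,0,.01,.01).ravel()
    if vy<0: vx,vy=-vx,-vy
    k=(np.array([x0,y0])); 
    print('lid n',len(P),'a',A.round(1),'b',B.round(1),'L',L.round(1),'phi',np.degrees(np.arctan2(vx,vy)).round(2),'x at y=0 axis',round(x0-y0*vx/vy,1))
def look(tag):
    for n in('scene','side'):
        c=cap(n,f'{n}_{tag}.png'); print(n,end=' '); lid(c,c['frame'])
    tool()
E
python3 - <<'E'
from h import *
for n in('scene0','side0'):
    lid(load(n+'.png'),cv2.imread('pics/'+n+'.png')[:,:,::-1])
look('1')
E
```

```text
lid n 430 a [-186.2   85. ] b [-162.5 -167.5] L 253.6 phi -5.3 x at y=0 axis -178.2
lid n 430 a [-189.    83.7] b [-164.3 -171.1] L 256.0 phi -5.41 x at y=0 axis -180.6
scene lid n 380 a [-141.9   84.5] b [-174.3 -167.1] L 253.6 phi 7.46 x at y=0 axis -152.6
side lid n 380 a [-150.3   41.6] b [-176.2 -169.8] L 213.0 phi 6.98 x at y=0 axis -155.3
t 2.925 tool caddy mm [-173.3   74.    16.5] yaw -2.1 F [-0.2 -0.5 -1. ]
```

Emit:
{"name": "drive_tool", "arguments": {
  "plan": "-2 0 0 0.09;-2 -2.5 0 0.09;-2 -4.9 0 0.09;0 -4.9 0 0.09;3.2 -4.9 0 0.09;3.2 -4.9 0 0.09"
}}

```text
time_s: 3.68
tcp_pos: [0.5385, 0.1563, 0.0164]
eef_rot: [-180.0, -0.1, -10.4]
contact_force: [-1.2, 0.2, -0.1]
gripper_width: 0.0005
```

Emit:
{"name": "drive_tool", "arguments": {
  "plan": "0 0.8 0 0;0 1.6 0 0;0 2.4 0 0;0 3.1 0 0;0 3.8 0 0;0 4.5 0 0;0 5.2 0 0;0 5.2 0 0"
}}

```text
time_s: 4.68
tcp_pos: [0.5268, 0.1034, 0.0165]
eef_rot: [180.0, 0.0, -10.4]
contact_force: [1.0, -0.2, 0.3]
gripper_width: 0.0003
```

```bash
python3 - <<'E'
from h import *
look('2')
E
```

```text
scene lid n 334 a [-145.7   44.5] b [-177.8 -198.1] L 244.7 phi 8.01 x at y=0 axis -150.3
side lid n 425 a [-151.9   25. ] b [-179.8 -202. ] L 228.7 phi 7.08 x at y=0 axis -154.7
t 4.775 tool caddy mm [-146.3   69.8   16.5] yaw -7.3 F [0.2 0.5 0.4]
```

Emit:
{"name": "drive_tool", "arguments": {
  "plan": "0 -2.5 0 0;-4.5 -2.5 0 0;-4.5 0.5 0 0;-4 3.6 0 0;-3.5 3.6 0 0"
}}

```text
time_s: 5.4
tcp_pos: [0.4858, 0.0745, 0.0165]
eef_rot: [180.0, 0.0, -10.4]
contact_force: [1.0, -0.0, 0.0]
gripper_width: 0.0007
```

Emit:
{"name": "drive_tool", "arguments": {
  "plan": "0.8 0.1 0 0;1.5 0.2 0 0;2.1 0.3 0 0.04;2.7 0.4 0 0.08;3.3 0.6 0 0.12;3.9 0.8 0 0.16;4.4 1.0 0 0.2;4.4 1.0 0 0.2"
}}

```text
time_s: 6.4
tcp_pos: [0.5281, 0.057, 0.0166]
eef_rot: [-180.0, -0.0, -21.9]
contact_force: [-0.4, -0.5, 0.8]
gripper_width: 0.0002
```

```bash
python3 - <<'E'
from h import *
look('3')
E
```

```text
scene lid n 391 a [-109.    38.5] b [-187.7 -203.1] L 254.1 phi 18.03 x at y=0 axis -121.8
side lid n 428 a [-112.9   34.5] b [-191.7 -207.8] L 254.8 phi 18.45 x at y=0 axis -122.8
t 6.5 tool caddy mm [-143.    23.2   16.5] yaw -18.8 F [0.3 0.5 0.2]
```

Emit:
{"name": "drive_tool", "arguments": {
  "plan": "-1.2 0 0 0;-1.2 5 0 0;-1.0 10.3 0 0;-0.8 10.3 0 0"
}}

```text
time_s: 7.0
tcp_pos: [0.479, -0.0374, 0.0165]
eef_rot: [179.9, 0.1, -22.0]
contact_force: [0.8, 0.8, -0.1]
gripper_width: 0.0005
```

Emit:
{"name": "drive_tool", "arguments": {
  "plan": "0.8 0 0 0;1.5 0 0 0;2.2 0 0 0;2.9 0 0 0;3.5 0 0 0;3.5 0 0 0"
}}

```text
time_s: 7.75
tcp_pos: [0.5153, -0.0484, 0.0165]
eef_rot: [-180.0, -0.0, -21.8]
contact_force: [-0.7, 0.6, -0.6]
gripper_width: 0.0004
```

```bash
python3 - <<'E'
from h import *
look('4')
E
```

```text
scene lid n 415 a [-83.2  28.4] b [-165.2 -210.2] L 252.3 phi 18.92 x at y=0 axis -92.8
side lid n 368 a [-86.8  27.5] b [-168.3 -215.9] L 256.7 phi 19.45 x at y=0 axis -92.3
t 7.85 tool caddy mm [-150.2  -82.8   16.5] yaw -18.8 F [ 0.  -0.2  0.5]
```

Emit:
{"name": "drive_tool", "arguments": {
  "plan": "0.6 0 0 0;1.2 0 0 0;1.8 0 0 0;2.5 0 0 0;2.5 0 0 0"
}}

```text
time_s: 8.48
tcp_pos: [0.5387, -0.0578, 0.0166]
eef_rot: [-180.0, -0.0, -21.8]
contact_force: [0.2, -0.5, -0.5]
gripper_width: 0.0007
```

```bash
python3 - <<'E'
from h import *
look('5')
E
```

```text
scene lid n 415 a [-59.3  20.5] b [-140.8 -220.3] L 254.2 phi 18.9 x at y=0 axis -66.2
side lid n 346 a [-63.1  18.8] b [-145.4 -223.9] L 256.2 phi 19.79 x at y=0 axis -64.4
t 8.575 tool caddy mm [-126.5  -90.9   16.6] yaw -18.8 F [-0.2 -0.6 -0.9]
```

Emit:
{"name": "drive_tool", "arguments": {
  "plan": "-2 0 0 0;-2 6 0 0.18;-2 12 0 0.36;-1 17.5 0 0.54;2.6 17.5 0 0.72;2.6 17 0 0.9;2.6 17 0 1.08;2.6 17 0 1.26"
}}

```text
time_s: 9.57
tcp_pos: [0.4988, -0.2252, 0.0166]
eef_rot: [-180.0, -0.0, -94.4]
contact_force: [-0.1, -1.2, -0.4]
gripper_width: 0.0002
```

Emit:
{"name": "drive_tool", "arguments": {
  "plan": "0 0 0 0.16;0 0 0 0.32;0 0 0 0.32"
}}

```text
time_s: 9.95
tcp_pos: [0.4988, -0.2251, 0.0167]
eef_rot: [-180.0, 0.0, -112.3]
contact_force: [-1.8, 0.8, 0.3]
gripper_width: 0.0003
```

```bash
python3 - <<'E'
from h import *
tool(); goal((-.150,-.245),.0165,-109.3)
E
```

```text
t 9.95 tool caddy mm [-156.8 -260.1   16.7] yaw -109.2 F [-1.8  0.8  0.3]
shift [-1.65 -0.15  0.02] turn 0.002
```

Emit:
{"name": "drive_tool", "arguments": {
  "plan": "-1.5 -0.1 0 0;-2.7 -0.1 0 0;-3.5 -0.1 0 0;-4.4 -0.1 0 0;-5.3 -0.1 0 0;-6.2 -0.1 0 0;-7.1 -0.1 0 0;-7.1 -0.1 0 0"
}}

```text
time_s: 10.95
tcp_pos: [0.5271, -0.159, 0.0165]
eef_rot: [-180.0, 0.0, -112.3]
contact_force: [0.0, -0.0, 0.1]
gripper_width: 0.0003
```

```bash
python3 - <<'E'
from h import *
look('6')
E
```

```text
scene lid n 515 a [-42.   64.5] b [-126.6 -176.8] L 255.7 phi 19.33 x at y=0 axis -64.3
side lid n 34 a [-47.2  60.8] b [-52.3  18.4] L 42.7 phi 14.85 x at y=0 axis -61.3
t 11.05 tool caddy mm [-132.4 -193.2   16.4] yaw -109.3 F [ 0.4  0.1 -0.1]
```

Emit:
{"name": "drive_tool", "arguments": {
  "plan": "-0.8 0 0 0;-1.6 0 0 0;-2.4 0 0 0;-3.2 0 0 0;-4 0 0 0;-4.7 0 0 0;-5.4 0 0 0;-5.4 0 0 0"
}}

```text
time_s: 12.05
tcp_pos: [0.5477, -0.1093, 0.0167]
eef_rot: [-180.0, 0.0, -112.3]
contact_force: [-0.5, -0.4, -0.6]
gripper_width: 0.0
```

```bash
python3 - <<'E'
from h import *
look('7')
c=cv2.imread('pics/scene_7.png')[170:340,220:420]; cv2.imwrite('pics/c7.png',cv2.resize(c,None,fx=3.5,fy=3.5,interpolation=2))
E
```

```text
scene lid n 561 a [-24.1 115. ] b [-108.4 -126.5] L 255.8 phi 19.16 x at y=0 axis -64.3
side lid n 17 a [-27.  112.6] b [-31.7  76.7] L 36.3 phi 12.36 x at y=0 axis -50.3
t 12.15 tool caddy mm [-114.4 -142.3   16.7] yaw -109.3 F [-0.2  0.1  0.4]
```

View pics/c7.png

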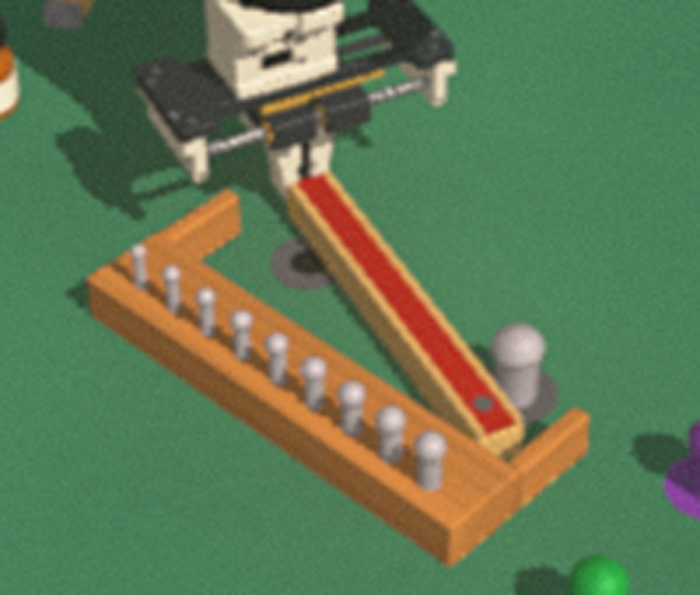

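Scene crop: end a, around (500,440), is now in the bay behind the stake at (518,365), and end b is outside the mouth. One small nudge more for clearance to the other cheek, then I go round to end b's side.

Emit:
{"name": "drive_tool", "arguments": {
  "plan": "-0.5 0 0 0;-0.9 0 0 0;-0.9 0 0 0;0.8 0 -0.4 0;0.8 2.5 -0.4 0;0.8 5.5 -0.4 -0.1;-2.4 5.5 -0.4 -0.2;-4.4 5.5 -0.4 -0.3"
}}

```text
time_s: 13.15
tcp_pos: [0.5132, -0.0481, 0.0212]
eef_rot: [-179.9, 0.0, -95.0]
contact_force: [1.3, 0.0, 0.7]
gripper_width: 0.0004
```

```bash
python3 - <<'E'
from h import *
look('8')
E
```

```text
scene lid n 557 a [-21.  122.6] b [-105.9 -118.2] L 255.3 phi 19.09 x at y=0 axis -63.8
side lid n 235 a [-25.9 122.1] b [-108.7 -121. ] L 256.8 phi 18.83 x at y=0 axis -67.6
t 13.25 tool caddy mm [-151.1  -82.    21.1] yaw -91.9 F [0.3 0.3 0.6]
```

Emit:
{"name": "drive_tool", "arguments": {
  "plan": "1.3 -0.8 0 0;1.3 -1.6 0 0;1.3 -2.4 0 0;1.3 -3.2 0 0;1.3 -4.0 0 0;1.3 -4.8 0 0;1.3 -5.6 0 0;1.3 -5.6 0 0"
}}

```text
time_s: 14.25
tcp_pos: [0.5685, -0.0662, 0.0206]
eef_rot: [-180.0, 0.0, -95.2]
contact_force: [-0.7, 0.4, -0.2]
gripper_width: 0.0003
```

```bash
python3 - <<'E'
from h import *
look('9')
E
```

```text
scene lid n 557 a [-31.  132.6] b [ -64.5 -117.6] L 252.5 phi 7.83 x at y=0 axis -48.9
side lid n 111 a [-56.1 -33.8] b [ -67.7 -122.9] L 89.9 phi 13.44 x at y=0 axis -39.4
t 14.35 tool caddy mm [-96.5 -97.7  20.6] yaw -92.1 F [-0.1  0.4 -0.3]
```

Emit:
{"name": "drive_tool", "arguments": {
  "plan": "0.2 -0.7 0 0;0.4 -1.4 0 0;0.6 -2.1 0 0;0.8 -2.8 0 0;0.9 -3.4 0 0;0.9 -3.4 0 0"
}}

```text
time_s: 15.1
tcp_pos: [0.6012, -0.0785, 0.0205]
eef_rot: [-180.0, -0.0, -95.2]
contact_force: [0.4, -0.4, -0.4]
gripper_width: 0.0006
```

```bash
python3 - <<'E'
from h import *
look('10')
E
```

```text
scene lid n 551 a [-43.7 127. ] b [ -27.6 -126.1] L 253.6 phi -3.46 x at y=0 axis -35.7
side lid n 83 a [-32.1 -86. ] b [ -29.  -130.4] L 44.6 phi -1.22 x at y=0 axis -32.8
t 15.2 tool caddy mm [ -62.8 -108.1   20.5] yaw -92.1 F [-0.2 -0.4  0.2]
```

Emit:
{"name": "drive_tool", "arguments": {
  "plan": "0 2 0 0;-6 2 0 0;-12 2 0 0;-13 2 0 0;-13 1 0 0;-13 0.3 0 0;-13 -0.4 0 0;-13 -0.9 0 0"
}}

```text
time_s: 16.2
tcp_pos: [0.6213, 0.0492, 0.0204]
eef_rot: [180.0, -0.0, -95.2]
contact_force: [-3.8, -1.5, 2.0]
gripper_width: 0.0006
```

```bash
python3 - <<'E'
from h import *
look('11')
E
```

```text
scene lid n 336 a [-17.4 123. ] b [ -17.6 -129.6] L 252.5 phi -0.05 x at y=0 axis -16.9
side lid n 301 a [-18.9  53.5] b [ -17.2 -134.3] L 187.8 phi -0.34 x at y=0 axis -18.1
t 16.3 tool caddy mm [-48.7  20.7  20.3] yaw -92.2 F [ 0.5 -0.5 -0.2]
```

Emit:
{"name": "drive_tool", "arguments": {
  "plan": "0 -0.15 0 0;0 -0.3 0 0;0 -0.4 0 0;0 -0.4 0 0"
}}

```text
time_s: 16.8
tcp_pos: [0.6223, 0.0495, 0.0202]
eef_rot: [179.7, -0.1, -95.2]
contact_force: [-11.3, 0.9, 6.9]
gripper_width: 0.0005
```

Force 11 N with almost no travel: it is seated against the back. Now I withdraw and check.

Emit:
{"name": "drive_tool", "arguments": {
  "plan": "0 0.5 0 0;0 2 0 0;0 5 0 0;0 8 0 0;0 8 -5 0;0 11 -10 0;0 14 -14 0;0 14 -14 0"
}}

```text
time_s: 17.8
tcp_pos: [0.4857, 0.0635, 0.1642]
eef_rot: [-179.6, 0.2, -95.1]
contact_force: [0.5, 0.0, 0.2]
gripper_width: 0.0001
```

```bash
python3 - <<'E'
from h import *
look('12')
c=cv2.imread('pics/scene_12.png')[100:380,150:530]; cv2.imwrite('pics/c12.png',cv2.resize(c,None,fx=2.1,fy=2.1,interpolation=2))
for n in('scene','side'):
    a=cv2.imread(f'pics/{n}0.png').astype(int);b=cv2.imread(f'pics/{n}_12.png').astype(int)
    for k,(x,y,d) in {'scene':{'jar':(212,190,28),'tray':(492,335,30)},'side':{'jar':(369,345,22),'tray':(297,166,16),'clamp':(295,387,35)}}[n].items():
        t=cv2.imread(f'pics/{n}0.png')[y-d:y+d,x-d:x+d]; s=cv2.imread(f'pics/{n}_12.png')[y-d-12:y+d+12,x-d-12:x+d+12]
        m=cv2.minMaxLoc(cv2.matchTemplate(s,t,cv2.TM_CCOEFF_NORMED)); print(n,k,round(m[1],2),np.array(m[3])-12)
E
```

```text
scene lid n 586 a [-17. 123.] b [ -14.4 -131.1] L 254.2 phi -0.52 x at y=0 axis -15.7
side lid n 384 a [-19.1 121.6] b [ -16.5 -134.3] L 256.0 phi -0.76 x at y=0 axis -18.1
t 17.9 tool caddy mm [-185.4   26.8  161.2] yaw -92.1 F [ 0.8  0.1 -0.4]
scene jar 0.86 [0 0]
scene tray 0.99 [0 0]
side jar 0.83 [0 0]
side tray 0.4 [0 0]
side clamp 0.37 [0 0]
```

View pics/c12.png

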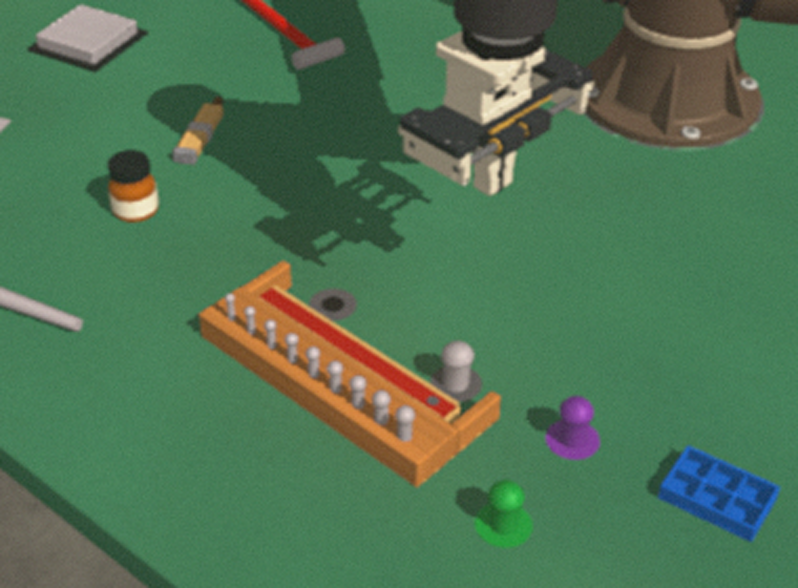

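The crop shows the case lying flush along the bay's back from (265,290) to (450,412). The jar, clamp and tray look untouched. Handing in.

```bash
python3 -c "
from plant import r
print(r.close_job())"
```

```text
the job is handed in; nothing more can be done
None
```

The file case is in the bay, flat against its back, and the job is handed in at about 18 s of the 72 s allowed. No verdict was reported.

**What I did:** All moves were pushes with closed fingertips. I shifted the case clear of the stake and turned it to about 19°. Then I slid its end a into the bay behind the stake (x ≈ -20, y ≈ +125 mm in the caddy frame) while end b was still outside (x ≈ -107 mm). Last, I pushed end b in past the cheek and seated the case against the back, where it stopped at about 11 N.

**Last checks:**
- **Case position:** the two cameras put the ends at x ≈ -14 to -19 mm, against the allowed -22 to -10 mm. The case is within 0.8° of parallel to the back and lies between the cheeks.
- **Camera disagreement:** the scene and side cameras differ by about 2 mm. End a reads -17 mm from one and -19 mm from the other, leaving 3 to 5 mm to the limit.
- **Robot:** it was withdrawn and touching nothing.
- **Bystanders:** image matching showed no shift of the jar, tray or clamp. The jar scores were 0.83 and 0.86, and the tray scored 0.99 in the scene view. In the side view the tray and clamp matched weakly (0.40 and 0.37), probably because of the arm and its shadow. The clamp was not matched in the scene view, so for it I relied on that weak match and on the last picture, where it looked undisturbed.

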